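# Free and level a bench levelling table

## Robot

A 6-joint arm with a two-finger parallel gripper is mounted at the origin on a cart in front of the work surface, level with it; the furniture and walls round the work are solid. World frame = base frame: x ahead of the robot, y to its left, z up, the work surface at z = 0. Lengths are in mm, angles in rad, forces in N, time in s.
With the tool pointing down it reaches from about 350 to 975 mm from the base axis. Payload 7.1 kg.
Tool frame: the origin (TCP) lies at the very end of the fingers, on their centre line; the grasp point (between the pads) lies 19 mm behind it (ctrl.grip_point_offset is the distance from the TCP to the grasp point, in mm); x points along the fingers, y is the direction in which the jaws open and shut, and the axes are right-handed (so a half turn about x gives the same grasp; the last joint's range is limited). The gripper opens to 88 mm and grips with 3 to 60 N. Pads are 20 mm wide; open, the fingers measure 115 mm over their backs; the gripper's body (75 mm by 178 mm) begins 61 mm behind the grasp point.
Start: joints at [-1.235, 0.423, 1.63, -0, 1.089, -0.019], TCP at [217.143, -586.049, 222.675] pointing down, gripper open.
Joint ranges: [-3, 3], [-0.9, 2.11], [0.09, 2.58], [-1.31, 4.45], [0.11, 2.69], [-2.54, 2.54]. Speed limits (rad/s): [2.39, 2.39, 3.01, 3.14, 3.14, 3.14].

## Interface

Orientations are given as a rotation vector (axis times angle).
In Python, from workcell import ctrl, vision, workorder gives the robot as it stands.
- The arm moves only by the shell command python3 -m crank 'ROWS'. ROWS is JSON, a list of rows, each a list of 3 entries, a list of its own where there are three numbers: the shift along the tool's x, y, z in m, then the turn, a rotation vector about the tool's x, y, z in rad, then the finger opening in m, from 0 to 0.0878. In form: [[[dx, dy, dz], [wx, wy, wz], jaw], ...]. A call has exactly 8 rows; each row shifts and turns the commanded pose from where the row before left it, along the tool's axes as they then stand; what a row does not reach is not made up. A row lasts 1/12 s, in which the tool goes at most 41.7 mm and 7.16 degrees, less where a joint would pass 70% of its speed; a pose out of reach is approached as far as the arm can. A call with a gripper value outside its range is refused whole. The fingers move at their own pace and stop on an object; the grip force is fixed at half the most. Time passes only in rows, so rows that do not move let the fingers close, or fill a call up. It gives the time, the measured TCP pose, the force and the opening at its end, in the units of the state.
- ctrl.get_obs(): the state, without advancing time (a new reading comes with each control period).
- vision.get_image(name): name is "scene" or "top" or "wrist"; returns a dict with "img" (384x512x3 uint8, blue, green, red), "mtx" (3x3 intrinsics, pixels), "k1" (the pictures are not rectified: a ray, as slopes to the right and down, at radius r is drawn at 1 + k1 r^2 times it, then the intrinsics apply), "rvec" (rotation vector, rad) and "tvec" (3), from world to camera coordinates, as OpenCV has them; the wrist camera has in their place "hand_eye" (4x4, takes a point from camera to tool coordinates, whose origin is the TCP and whose axes are the tool frame's). Camera axes: x right, y down, z forward; pixel columns grow to the right and rows downward; lengths in mm; the calibration is good to about 2 mm. A picture is of the moment at which its call begins: read the wrist's pose just before it. There is no depth.
- workorder.close_job(): hands the job in, once; it reports no verdict.
The state is a dict: "t": time; "qpos": joint angles; "qvel": joint speeds; "joint_torque": joint torques, N m; "ee_pos": TCP position; "orientation": TCP orientation; "ft_force": force on the tool from outside, world axes, zero at the start; "moment": the same for the moment, N m; "width": finger opening in mm.
Only numpy, scipy, OpenCV 4.12 (cv2) and the standard library are available. Lean on these libraries where they do the work, as an engineer would, in place of code of your own. Each camera call takes 0.05 s, during which the arm holds its last target.

## Task

Level the small levelling table on the bench. First draw its hold-down bolt: lift the bolt's handle up out of its notch and slide the bolt fully back, off the tongue of the plate. Then turn the two black foot screws, the upright one at the front right and the leaning one under the lamp, until in both vials the bubble lies between the two black lines; leave the bolt drawn back, and do not push the other things on the bench about.

Things in the scene. Friction and masses are not known exactly. Their poses are not given: they have to be found in the camera images.
- leveller: Fixed base of the levelling table: grey slab, top z = 18 mm. Its frame L: origin on the bench, z up, x to the table's rear, y to its left (turned a little from the world's). Slab L x -140 to 200, L y -145 to 145 mm. On it a cradle, whose left rail is L y 76 to 118, pitches about a front axle; on that a light grey metal plate, L y -118 to 70, rolls about the rail. Both L x -95 to 100, top z = 58.
- lamp_head (a point): Centre of the underside of the round black lamp head, 80 mm in diameter, 34 mm high, fixed over the rear screw at L (98, 90), z = 250 mm. Its 18 mm column stands behind at L (180, 90). It bars an upright tool from the rear screw.
- right_screw_grip (a point): Centre of the upright foot screw's head, L (-75, -90), z = 105 mm: fluted black cylinder, 36 mm across, 24 mm high, axis vertical, fixed height. Clockwise from above raises the right side: 1 rad moves bubble_y 7.2 mm towards L -y. Starts 1.3 to 2.4 rad too low (bubble_y to L +y). Needs 0.1 N m, stays as left, range +-2.7 rad about level.
- rear_screw_grip (a point): Centre of the leaning foot screw's head, L (76, 90), z = 112 mm, under the lamp. Head like the other's, but the axis leans 35 degrees from vertical, upper end towards L -x: come in from the front, leaning likewise. Clockwise seen from the upper end raises the rear: 1 rad moves bubble_x 7.8 mm towards L +x. Starts 0.7 to 2.4 rad too high; range +-2.7 rad.
- bolt_grip (a point): Centre of the black cross-grip on the bolt's handle: a cylinder 19 mm thick, 22 mm long along L y with flat ends, on an 8 mm stem square to the bolt rod; 50 mm from the rod axis. Starts level, pointing to L -x, at L (-162, 30), z = 63 mm, the stem in the notch of the keeper plate. The handle swings up about the rod axis, to 1.9 rad, and stays as left; above 50 degrees it clears the notch.
- bolt_rod (a point): Point on the bolt rod's axis (12 mm rod along L y) where the handle meets it; starts at L (-112, 30), z = 63 mm. The keeper plate with the 13 mm notch stands 10 to 18 mm in front of the axis, top z = 68 mm, L y -25 to 99.
- bolt (a joint): Travel of the bolt towards L +y: 0 = shot, its rod end over the plate's tongue, holding the plate down; 0.045 m = fully drawn, end stop. It takes about 2 N once the handle is out of the notch.
- glue_bottle_mid (a point): Glue bottle, loose, upright, 58 mm in diameter, 196 mm tall, to the right of the table; this point is half-way up.
- screw_jar_mid (a point): Jar of screws, loose, upright, 68 mm in diameter, 91 mm tall, front left of the table; this point is half-way up.
- sanding_mid (a point): Brown sanding block, loose, 110 x 68 x 42 mm, in front of the table; its centre.
- jar_small_mid (a point): Smaller jar of screws, loose, upright, 64 mm in diameter, 86 mm tall, right of the table towards the rear; half-way up.
- tape_mid (a point): Tape measure, loose, standing, 36 x 91 x 68 mm, left of the table; half-way up.
- offcut_mid (a point): Wood offcut, loose, 160 x 42 x 38 mm, in front right; its centre.
- vial_x (a point): Centre of the fore-and-aft vial on the left rail, L (-30, 99), z about 74 mm (at the top of the tube): level green tube 16 mm thick, 70 mm long along L x, in a steel block 92 x 26 mm; two black lines round the tube, 11 mm either side of this point.
- bubble_x (a point): Centre of the white bubble, 14 mm long, in the fore-and-aft vial; it runs to the higher end along L x. It lies wholly between the two lines when within 4 mm of vial_x.
- vial_y (a point): Centre of the crosswise vial on the plate, L (0, -20), z about 74 mm; the same vial lying along L y.
- bubble_y (a point): Centre of the white bubble, 14 mm long, in the crosswise vial; it runs to the higher end along L y. It lies wholly between the two lines when within 4 mm of vial_y.

How it is judged:
By the outcome, as a careful person would: the job done as asked, in the order asked, and still so for the second after the job is handed in, with the robot touching nothing.
It also fails if it takes over 64 s, if anything falls off the work surface, if the arm or the gripper's body presses on something with over 40 N, if the wrist force passes 120 N, or if a joint passes its speed limit or range.

## Working session

There is one attempt and no reset: what is moved stays moved. The work goes in short steps, Python scripts to look and compute and a shell command to move; the robot and the scene stay as the last step left them, time stands still between calls to the robot, and variables do not carry over. Pictures are saved under pics/ and viewed, and the job is handed in when it is done.

```bash
mkdir -p pics; ls; cat > h.py <<'E'
import cv2, numpy as np, sys
from workcell import ctrl, vision, workorder
def snap(n,f):
    o=ctrl.get_obs(); d=vision.get_image(n); cv2.imwrite('pics/'+f,d['img']); 
    np.save('pics/'+f[:-4]+'.npy',dict(o=o,d=d),allow_pickle=True); return o,d
E
python3 - <<'E'
from h import *
for n in ['scene','top','wrist']:
    o,d=snap(n,n+'0.png'); print({k:v for k,v in d.items() if k!='img'})
print(o)
E
```

```text
pics
{'mtx': array([[445.83802811,   0.        , 261.64525792],
       [  0.        , 445.83802811, 194.82444019],
       [  0.        ,   0.        ,   1.        ]]), 'k1': -0.06063994735203144, 'rvec': array([ 0.80438017, -2.6628653 ,  0.928718  ]), 'tvec': array([ 444.78353515,  329.39766082, 1039.61833247])}
{'mtx': array([[490.58061989,   0.        , 257.52230789],
       [  0.        , 490.58061989, 192.09114966],
       [  0.        ,   0.        ,   1.        ]]), 'k1': -0.19094014217344657, 'rvec': array([ 2.18128434, -2.13222053,  0.13687123]), 'tvec': array([ -13.11337574,  551.33687409, 1374.95371792])}
{'mtx': array([[338.28866554,   0.        , 255.59223485],
       [  0.        , 338.28866554, 187.70121169],
       [  0.        ,   0.        ,   1.        ]]), 'k1': -0.01896727475143592, 'hand_eye': array([[-1.76644860e-04, -2.82788155e-01,  9.59182375e-01,
        -1.63122140e+02],
       [ 9.99999936e-01, -3.49427539e-04,  8.11429414e-05,
        -1.41012288e+00],
       [ 3.12218474e-04,  9.59182327e-01,  2.82788198e-01,
        -7.62030538e+01],
       [ 0.00000000e+00,  0.00000000e+00,  0.00000000e+00,
         1.00000000e+00]])}
{'t': 0.1, 'qpos': array([-1.23503309e+00,  4.23786578e-01,  1.63058879e+00,  2.51798275e-05,
        1.08858511e+00, -1.89959827e-02]), 'qvel': array([ 0.00070663,  0.00015252, -0.00252299,  0.00155033,  0.00108293,
        0.00028229]), 'joint_torque': array([ 2.34262870e-04, -5.45610809e+01, -2.74326718e+01,  6.45875372e-02,
        1.88276125e-02, -4.12520569e-05]), 'ee_pos': array([ 216.97471596, -585.60749587,  221.97532883]), 'orientation': array([ 2.02866024,  0.36508425, -2.02905953]), 'ft_force': array([-0.35667679, -0.25652987,  0.71106357]), 'moment': array([ 0.00627072, -0.04643874,  0.04964681]), 'width': 87.53976307069411}
```

View pics/scene0.png

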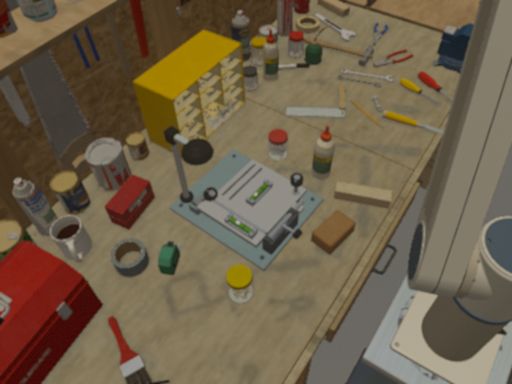

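View pics/top0.png

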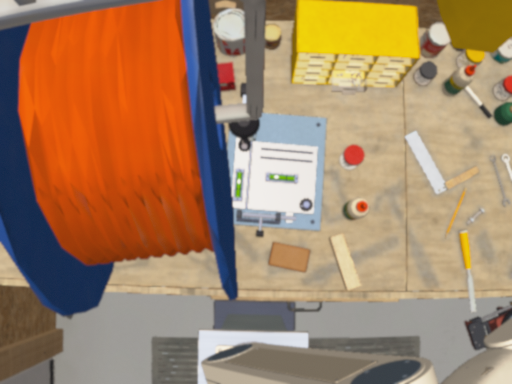

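View pics/wrist0.png

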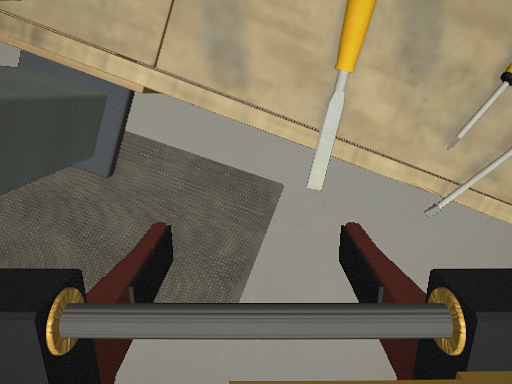

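The scene view shows the whole table at about (250,205); in the top view a reel covers its left edge. I'll zoom in for point picking.

```bash
python3 - <<'E'
import cv2
a=cv2.imread('pics/scene0.png')[120:275,160:350]; cv2.imwrite('pics/s0z.png',cv2.resize(a,None,fx=4,fy=4,interpolation=2)[:600])
a=cv2.imread('pics/top0.png')[100:250,220:380]; cv2.imwrite('pics/t0z.png',cv2.resize(a,None,fx=4,fy=4,interpolation=2))
E
```

```text
(no output)
```

View pics/s0z.png

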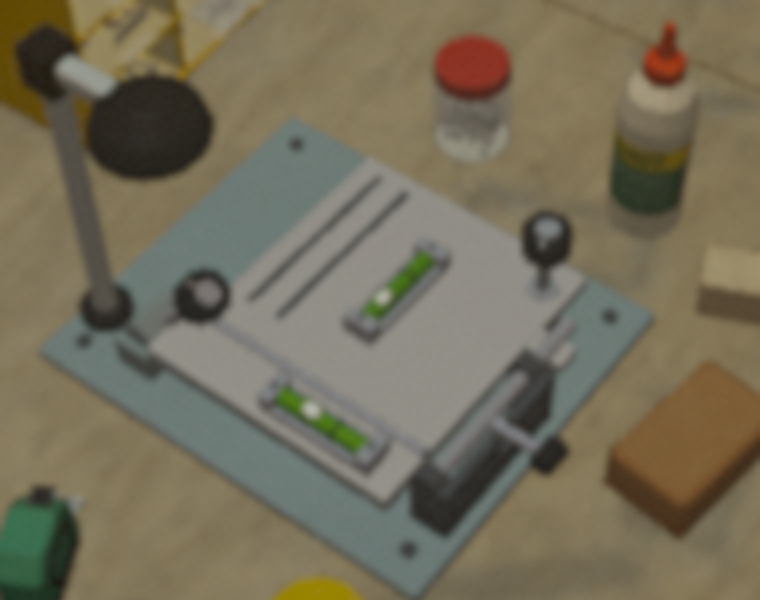

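View pics/t0z.png

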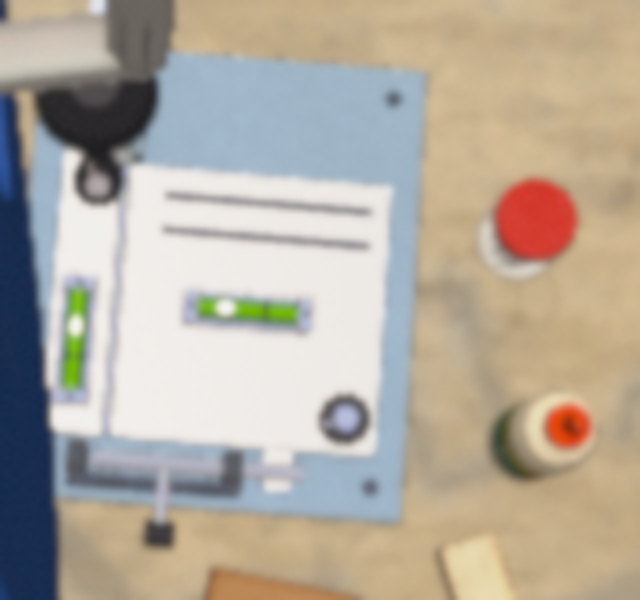

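```bash
cat >> h.py <<'E'
from scipy.optimize import least_squares
from scipy.spatial.transform import Rotation as R
def proj(P,d,o=None):
    P=np.atleast_2d(np.asarray(P,float))
    if 'rvec' in d: C=P@R.from_rotvec(d['rvec']).as_matrix().T+d['tvec']
    else:
        T=np.eye(4);T[:3,:3]=R.from_rotvec(o['orientation']).as_matrix();T[:3,3]=o['ee_pos']
        M=np.linalg.inv(T@d['hand_eye']); C=P@M[:3,:3].T+M[:3,3]
    s=C[:,:2]/C[:,2:]; s=s*(1+d['k1']*(s**2).sum(1,keepdims=True))
    return s@np.diag([d['mtx'][0,0],d['mtx'][1,1]])+d['mtx'][:2,2]
def L2W(p,q):
    q=np.atleast_2d(np.asarray(q,float)); c,s=np.cos(p[2]),np.sin(p[2])
    return np.c_[p[0]+c*q[:,0]-s*q[:,1],p[1]+s*q[:,0]+c*q[:,1],q[:,2]]
def onz(px,d,z,o=None):
    return least_squares(lambda v:(proj([[v[0],v[1],z]],d,o)-px).ravel(),[550,0]).x
def load(f):
    v=np.load('pics/'+f+'.npy',allow_pickle=True).item(); return v['o'],v['d']
E
python3 - <<'E'
from h import *
S=load('scene0')[1];T=load('top0')[1]
LS=[(200,-145,18),(-140,-145,18),(-140,145,18),(200,145,18),(-75,-90,105),(-162,30,63)]
PS=np.array([(295,118),(653,318),(418,597),(42,352),(547,238),(548,455)])/4+[160,120]
LT=[(200,-145,18),(-140,-145,18),(-75,-90,117),(-162,30,63)]
PT=np.array([(426,72),(400,521),(345,417),(158,533)])/4+[220,100]
f=lambda p:np.r_[(proj(L2W(p,LS),S)-PS).ravel(),(proj(L2W(p,LT),T)-PT).ravel()]
r=least_squares(f,[600,0,0],loss='soft_l1'); print(r.x); print(f(r.x).reshape(-1,2).round(1))
p=r.x
for n,q in dict(rs=(-75,-90,105),rear=(76,90,112),bg=(-162,30,63),lamp=(98,90,250)).items(): print(n,L2W(p,[q]).round(1))
z4=lambda x,y:np.array([x,y])/4+[220,100]
print('bottle top',onz(z4(567,425),T,190)); print('redjar',onz(z4(537,220),T,86)); print('sand',onz([289,257],T,42)); print('offcut',onz([345,262],T,38))
print('yjar',onz([239,270],S,91)); print('tape',onz([170,247],S,68))
E
```

```text
[ 5.89952261e+02 -4.67985994e+01 -5.09494249e-02]
[[-1.1 -1.3]
 [ 1.1 -1.7]
 [-0.4  0.5]
 [-2.  -0.9]
 [-0.5  0.2]
 [ 0.3  0.2]
 [ 0.  -0.2]
 [ 0.2  1.3]
 [-0.   0.2]
 [-0.1  0.9]]
rs [[ 510.5 -132.9  105. ]]
rear [[670.4  39.2 112. ]]
bg [[429.7  -8.6  63. ]]
lamp [[692.4  38.1 250. ]]
bottle top [ 501.33175414 -269.19992481]
redjar [ 656.69376555 -270.99827126]
sand [367.92511017 -93.60146642]
offcut [ 356.31189954 -253.9660554 ]
yjar [483.46977942 171.85133182]
tape [676.39754496 205.41200344]
```

```bash
cat >> h.py <<'E'
PL=np.array([589.95,-46.8,-0.0509])
def plan(tgt,xd=None,yd=None,tcp=False,cur=None):
    """tgt: grip point world mm; xd, yd: tool axes in world. prints total rot (tool frame) then total shift in final tool frame"""
    o=cur or ctrl.get_obs(); R0=R.from_rotvec(o['orientation']).as_matrix()
    if xd is None: R1=R0
    else:
        x=np.array(xd,float);x/=np.linalg.norm(x); y=np.array(yd,float); y-=x*(x@y); y/=np.linalg.norm(y)
        R1=np.c_[x,y,np.cross(x,y)]
    w=R.from_matrix(R0.T@R1).as_rotvec()
    off=0 if tcp else ctrl.grip_point_offset
    s=R1.T@(np.asarray(tgt,float)+R1[:,0]*off-o['ee_pos'])/1000
    print('rot',w.round(4),'rows',np.ceil(np.linalg.norm(w)/.12),' shift m',s.round(4),'rows',np.ceil(np.linalg.norm(s)/.0415))
    return R1
def Ldir(v):
    return L2W([0,0,PL[2]],[v])[0]
def st():
    o=ctrl.get_obs(); R0=R.from_rotvec(o['orientation']).as_matrix()
    print('t',round(o['t'],2),'tcp',o['ee_pos'].round(1),'x',R0[:,0].round(3),'y',R0[:,1].round(3),'q',o['qpos'].round(2),'F',o['ft_force'].round(1),'M',o['moment'].round(2),'w',round(o['width'],1))
E
python3 - <<'E'
from h import *
st(); print(ctrl.grip_point_offset)
g=L2W(PL,[(-162,30,63)])[0]; print(g)
plan(g+[0,0,100],(0,0,-1),Ldir((0,1,0)));plan(g+[0,0,100],(0,0,-1),Ldir((0,-1,0)))
for f,qs in [('scene0',[(-30,99,74),(-41,99,74),(-19,99,74),(0,-20,74),(0,-31,74),(0,-9,74)]),('top0',[(-30,99,74),(-41,99,74),(-19,99,74),(0,-20,74),(0,-31,74),(0,-9,74)])]:
    print(((proj(L2W(PL,qs),load(f)[1])-([160,120] if f[0]=='s' else [220,100]))*4).round())
E
```

```text
t 0.15 tcp [ 217.  -585.7  222.1] x [-0.     0.001 -1.   ] y [ 0.347 -0.938 -0.001] q [-1.24  0.42  1.63 -0.    1.09 -0.02] F [-0.7 -0.3  0.5] M [-0.02  0.01 -0.02] w 87.7
18.700000000000003
[429.68615103  -8.59661385  63.        ]
rot [-2.7359e+00 -1.6000e-03  3.0000e-04] rows 23.0  shift m [0.0778 0.5871 0.1831] rows 15.0
rot [4.057e-01 2.000e-04 1.200e-03] rows 4.0  shift m [ 0.0778 -0.5871 -0.1831] rows 15.0
[[322. 418.]
 [335. 426.]
 [309. 409.]
 [396. 282.]
 [405. 272.]
 [386. 292.]]
[[ 73. 340.]
 [ 72. 356.]
 [ 74. 325.]
 [246. 311.]
 [261. 312.]
 [230. 309.]]
```

```bash
for i in 1 ; do python3 -m crank '[[[0,0,0],[-0.114,0,0],0.05],[[0,0,0],[-0.114,0,0],0.05],[[0,0,0],[-0.114,0,0],0.05],[[0,0,0],[-0.114,0,0],0.05],[[0,0,0],[-0.114,0,0],0.05],[[0,0,0],[-0.114,0,0],0.05],[[0,0,0],[-0.114,0,0],0.05],[[0,0,0],[-0.114,0,0],0.05]]'; done
python3 -m crank '[[[0,0,0],[-0.114,0,0],0.05],[[0,0,0],[-0.114,0,0],0.05],[[0,0,0],[-0.114,0,0],0.05],[[0,0,0],[-0.114,0,0],0.05],[[0,0,0],[-0.114,0,0],0.05],[[0,0,0],[-0.114,0,0],0.05],[[0,0,0],[-0.114,0,0],0.05],[[0,0,0],[-0.114,0,0],0.05]]'
python3 -m crank '[[[0,0,0],[-0.114,0,0],0.05],[[0,0,0],[-0.114,0,0],0.05],[[0,0,0],[-0.114,0,0],0.05],[[0,0,0],[-0.114,0,0],0.05],[[0,0,0],[-0.114,0,0],0.05],[[0,0,0],[-0.114,0,0],0.05],[[0,0,0],[-0.114,0,0],0.05],[[0,0,0],[-0.114,0,0],0.05]]'
python3 - <<'E'
from h import *
st(); g=L2W(PL,[(-162,30,63)])[0]
plan(g+[0,0,110],(0,0,-1),Ldir((0,1,0)))
E
```

```text
t: 0.82
ee_pos: [217.1, -585.8, 222.3]
orientation: [1.426, 1.054, -1.426]
ft_force: [-0.5, -0.3, -0.5]
width: 49.5
t: 1.48
ee_pos: [217.1, -585.8, 222.3]
orientation: [0.747, 1.439, -0.746]
ft_force: [-0.9, 0.8, 0.1]
width: 50.5
t: 2.15
ee_pos: [253.0, -569.2, 219.3]
orientation: [0.068, 1.633, -0.129]
ft_force: [0.7, 0.2, -0.1]
width: 49.9
t 2.15 tcp [ 253.  -569.2  219.3] x [-0.067 -0.034 -0.997] y [ 0.123  0.992 -0.042] q [-1.13  0.42  1.64 -0.09  1.08 -2.54] F [ 0.7  0.2 -0.1] M [ 0.05 -0.17 -0.02] w 49.9
rot [-0.0735 -0.0636  0.0398] rows 1.0  shift m [0.065  0.5689 0.148 ] rows 15.0
```

```bash
python3 - <<'E'
from h import *
g=L2W(PL,[(-162,30,63)])[0]
plan(g+[0,0,110])
E
```

```text
rot [0. 0. 0.] rows 0.0  shift m [0.034  0.5795 0.1077] rows 15.0
```

```bash
python3 -m crank '[[[0.002,0.036,0.0067],[0,0,0],0.05],[[0.002,0.036,0.0067],[0,0,0],0.05],[[0.002,0.036,0.0067],[0,0,0],0.05],[[0.002,0.036,0.0067],[0,0,0],0.05],[[0.002,0.036,0.0067],[0,0,0],0.05],[[0.002,0.036,0.0067],[0,0,0],0.05],[[0.002,0.036,0.0067],[0,0,0],0.05],[[0.002,0.036,0.0067],[0,0,0],0.05]]'
python3 -m crank '[[[0.002,0.036,0.0067],[0,0,0],0.05],[[0.002,0.036,0.0067],[0,0,0],0.05],[[0.002,0.036,0.0067],[0,0,0],0.05],[[0.002,0.036,0.0067],[0,0,0],0.05],[[0.002,0.036,0.0067],[0,0,0],0.05],[[0.002,0.036,0.0067],[0,0,0],0.05],[[0.002,0.036,0.0067],[0,0,0],0.05],[[0.002,0.036,0.0067],[-0.05,0,0],0.05]]'
python3 - <<'E'
from h import *
st(); g=L2W(PL,[(-162,30,63)])[0]
plan(g+[0,0,110],(0,0,-1),Ldir((0,1,0)))
snap('wrist','w1.png')
E
```

```text
t: 2.82
ee_pos: [341.3, -288.2, 188.0]
orientation: [0.069, 1.632, -0.128]
ft_force: [0.7, 0.1, -0.3]
width: 49.9
t: 3.48
ee_pos: [428.7, -9.7, 157.2]
orientation: [0.031, 1.634, -0.087]
ft_force: [1.4, -1.2, 0.1]
width: 49.8
t 3.48 tcp [428.7  -9.7 157.2] x [-0.065 -0.033 -0.997] y [ 0.073  0.997 -0.038] q [-0.03  0.27  2.06 -0.04  0.88 -1.49] F [ 1.4 -1.2  0.1] M [ 0.02 -0.19  0.03] w 49.8
rot [-0.0233 -0.0633  0.0369] rows 1.0  shift m [0.0029 0.0011 0.001 ] rows 1.0
```

View pics/w1.png

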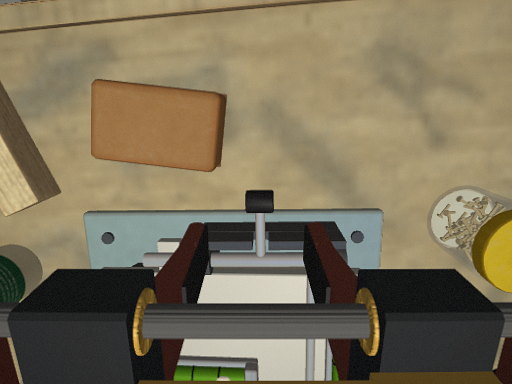

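```bash
python3 - <<'E'
from h import *
o,d=load('w1')
print(proj(L2W(PL,[(-162,30,63),(-112,30,63),(-140,-145,18),(-140,145,18)]),d,o).round(1))
# refit
q=[(-140,-145,18),(-140,145,18),(-162,30,72.5)]; px=np.array([(85,211),(383,210),(260,192+9)])
f=lambda p:(proj(L2W(p,q),d,o)-px).ravel()
r=least_squares(f,PL);print(r.x,f(r.x).round(1))
for b in [[(94,81),0],[(222,95),0],[(215,171),0],[(93,157),0]]: print(onz(b[0],d,42,o))
for b in [(60,190),(15,212)]: print('off',onz(b,d,38,o))
E
```

```text
[[260.7 200.5]
 [261.8 258.5]
 [ 82.  212.6]
 [385.6 209.4]]
[ 5.88786400e+02 -4.75197274e+01 -5.60312043e-02] [-3.3 -0.3  2.5 -1.   0.5  1.5]
[ 325.62670502 -138.73295124]
[344.90468856 -34.63478076]
[406.80809116 -46.53522447]
[ 387.55872401 -150.70006557]
off [ 415.24608427 -188.63995333]
off [ 433.01689878 -235.79510554]
```

The wrist picture shows the bolt grip at (260,201), matching the prediction. Descending.

```bash
python3 -m crank '[[[0,0,0],[-0.023,-0.063,0.037],0.04],[[0.013,0.001,0.001],[0,0,0],0.04],[[0.025,0,0],[0,0,0],0.04],[[0.025,0,0],[0,0,0],0.04],[[0.025,0,0],[0,0,0],0.04],[[0.02,0,0],[0,0,0],0.04],[[0,0,0],[0,0,0],0.04],[[0,0,0],[0,0,0],0.04]]'
python3 - <<'E'
from h import *
st(); g=L2W(PL,[(-162,30,63)])[0]
plan(g,(0,0,-1),Ldir((0,1,0)))
snap('wrist','w2.png')
E
```

```text
t: 4.2
ee_pos: [428.7, -10.6, 48.7]
orientation: [0.04, 1.574, -0.04]
ft_force: [-0.2, 0.2, 0.5]
width: 39.8
t 4.2 tcp [428.7 -10.6  48.7] x [-0.003  0.    -1.   ] y [0.051 0.999 0.   ] q [-0.05  0.46  2.15  0.    0.53 -1.57] F [-0.2  0.2  0.5] M [ 0.06 -0.19 -0.02] w 39.8
rot [-0.0001 -0.0033 -0.0001] rows 1.0  shift m [0.0044 0.002  0.0009] rows 1.0
```

View pics/w2.png

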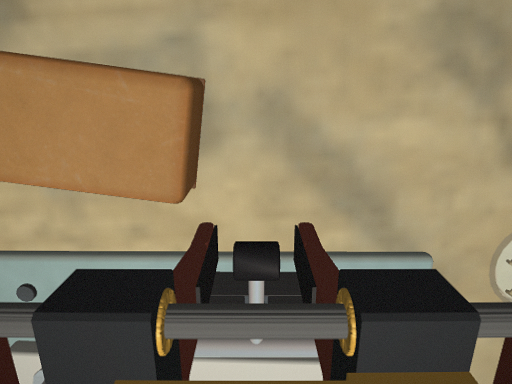

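```bash
python3 -m crank '[[[0.004,0.001,0.001],[0,0,0],0.04],[[0,0,0],[0,0,0],0.01],[[0,0,0],[0,0,0],0.01],[[0,0,0],[0,0,0],0.01],[[0,0,0],[0,0,0],0.01],[[0,0,0],[0,0,0],0.01],[[0,0,0],[0,0,0],0.01],[[0,0,0],[0,0,0],0.01]]'
python3 -m crank '[[[-0.0044,0,0.0002],[0,0,0],0.01],[[-0.0043,0,0.0006],[0,0,0],0.01],[[-0.0043,0,0.0009],[0,0,0],0.01],[[-0.0042,0,0.0013],[0,0,0],0.01],[[-0.004,0,0.0017],[0,0,0],0.01],[[-0.0039,0,0.002],[0,0,0],0.01],[[-0.0037,0,0.0024],[0,0,0],0.01],[[-0.0035,0,0.0027],[0,0,0],0.01]]'
python3 - <<'E'
from h import *
st(); snap('wrist','w3.png')
E
```

```text
t: 4.92
ee_pos: [431.0, -9.6, 45.7]
orientation: [0.04, 1.57, -0.04]
ft_force: [-0.1, 0.7, 6.7]
width: 21.6
t: 5.58
ee_pos: [440.9, -10.1, 77.6]
orientation: [0.04, 1.574, -0.04]
ft_force: [-3.5, 0.6, -4.9]
width: 21.5
t 5.58 tcp [440.9 -10.1  77.6] x [-0.004  0.    -1.   ] y [0.051 0.999 0.   ] q [-0.05  0.41  2.11  0.    0.62 -1.57] F [-3.5  0.6 -4.9] M [ 0.12  0.82 -0.06] w 21.5
```

View pics/w3.png

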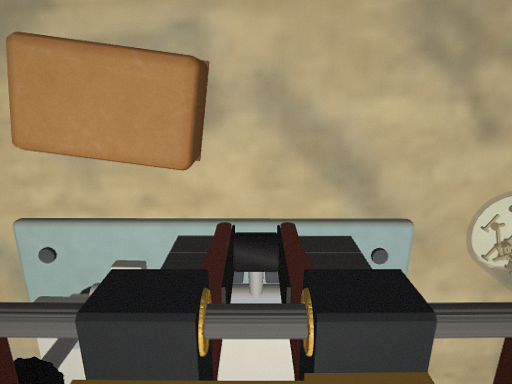

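Gripped (21.5 mm), and the handle is rising with low force. I'll continue the arc to 80°.

```bash
python3 -m crank '[[[-0.0032,0,0.003],[0,0,0],0.01],[[-0.003,0,0.0032],[0,0,0],0.01],[[-0.0027,0,0.0035],[0,0,0],0.01],[[-0.0024,0,0.0037],[0,0,0],0.01],[[-0.002,0,0.0039],[0,0,0],0.01],[[-0.0017,0,0.004],[0,0,0],0.01],[[-0.0013,0,0.0042],[0,0,0],0.01],[[-0.001,0,0.0043],[0,0,0],0.01]]'
python3 -m crank '[[[0,0,0],[0,0,0],0.01],[[0,0.006,0],[0,0,0],0.01],[[0,0.007,0],[0,0,0],0.01],[[0,0.007,0],[0,0,0],0.01],[[0,0.007,0],[0,0,0],0.01],[[0,0.007,0],[0,0,0],0.01],[[0,0.007,0],[0,0,0],0.01],[[0,0,0],[0,0,0],0.01]]'
python3 - <<'E'
from h import *
st()
E
```

```text
t: 6.3
ee_pos: [470.2, -11.6, 95.1]
orientation: [0.04, 1.575, -0.04]
ft_force: [-8.6, -0.3, 6.1]
width: 21.7
t: 6.97
ee_pos: [473.7, 30.1, 95.4]
orientation: [0.04, 1.572, -0.039]
ft_force: [-4.2, 2.0, 3.9]
width: 21.3
t 6.97 tcp [473.7  30.1  95.4] x [-0.002  0.    -1.   ] y [0.05  0.999 0.   ] q [ 0.04  0.41  2.04  0.    0.69 -1.48] F [-4.2  2.   3.9] M [ 0.33  0.97 -0.05] w 21.3
```

```bash
python3 -m crank '[[[0,0.002,0],[0,0,0],0.01],[[0,0.0015,0],[0,0,0],0.01],[[0,0.001,0],[0,0,0],0.01],[[0,0.001,0],[0,0,0],0.01],[[0,0,0],[0,0,0],0.01],[[0,0,0],[0,0,0],0.01],[[0,0,0],[0,0,0],0.01],[[0,0,0],[0,0,0],0.01]]'
python3 - <<'E'
from h import *
st()
E
```

```text
t: 7.63
ee_pos: [473.7, 33.0, 95.4]
orientation: [0.037, 1.572, -0.041]
ft_force: [-6.1, -11.1, 5.3]
width: 22.1
t 7.63 tcp [473.7  33.   95.4] x [-0.002 -0.002 -1.   ] y [ 0.05   0.999 -0.003] q [ 0.05  0.41  2.04 -0.    0.69 -1.47] F [ -6.1 -11.1   5.3] M [-2.2   0.95 -0.  ] w 22.1
```

```bash
python3 -m crank '[[[0,0,0],[0,0,0],0.044],[[0,0,0],[0,0,0],0.044],[[0,0,0],[0,0,0],0.044],[[0,0,0],[0,0,0],0.044],[[-0.02,0,0],[0,0,0],0.044],[[-0.04,0,0],[0,0,0],0.06],[[-0.03,0,0],[0,0,0],0.06],[[0,0,0],[0,0,0],0.06]]'
python3 - <<'E'
from h import *
st(); o,w=snap('wrist','w4.png'); snap('scene','s4.png'); snap('top','t4.png')
a=cv2.imread('pics/s4.png')[120:270,160:350]; cv2.imwrite('pics/s4z.png',cv2.resize(a,None,fx=4,fy=4,interpolation=2))
a=cv2.imread('pics/t4.png')[100:250,220:380]; cv2.imwrite('pics/t4z.png',cv2.resize(a,None,fx=4,fy=4,interpolation=2))
E
```

```text
t: 8.3
ee_pos: [478.4, 35.1, 190.3]
orientation: [0.041, 1.561, -0.039]
ft_force: [1.8, 0.4, 0.0]
width: 59.0
t 8.3 tcp [478.4  35.1 190.3] x [ 0.01   0.001 -1.   ] y [0.051 0.999 0.001] q [ 0.05  0.25  1.98  0.    0.9  -1.47] F [1.8 0.4 0. ] M [ 0.04 -0.13 -0.03] w 59.0
```

View pics/w4.png

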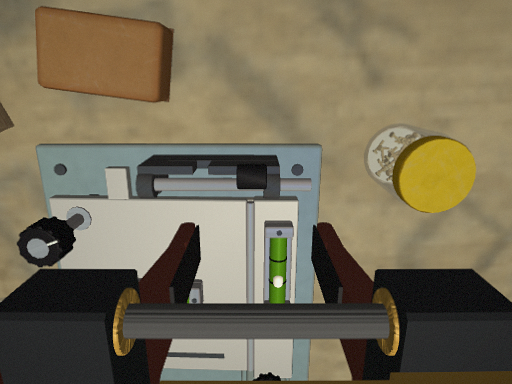

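View pics/s4z.png

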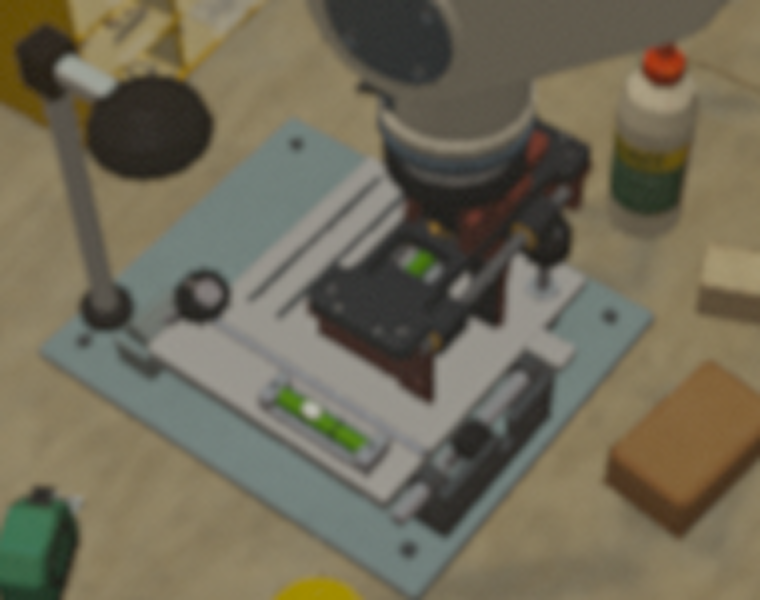

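View pics/t4z.png

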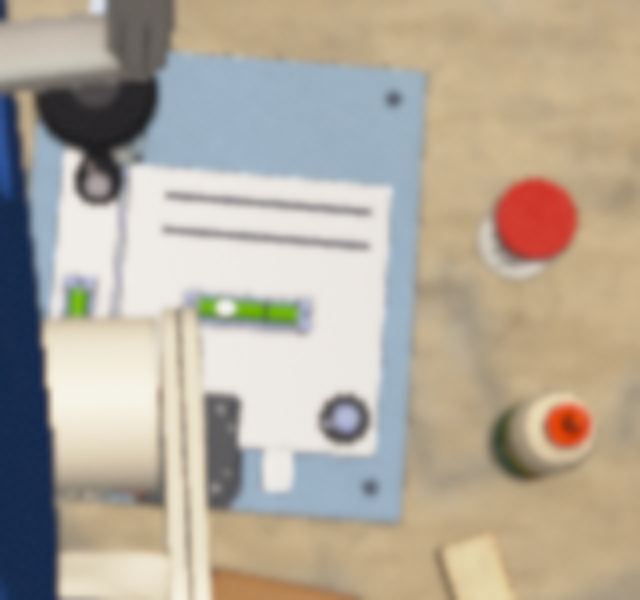

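```bash
python3 - <<'E'
from h import *
o,d=load('w4')
print(proj(L2W(PL,[(-120,75,112),(-120,73,112),(-112,52,63),(-41,99,74),(-19,99,74),(-75,-90,105)]),d,o).round(1))
def WL(v): 
    c,s=np.cos(PL[2]),np.sin(PL[2]); a=np.array(v)-PL[:2]; return np.array([c*a[0]+s*a[1],-s*a[0]+c*a[1]])
for px in [(278,281),(278,261),(278,285)]: print(WL(onz(px,d,74,o)))
T=load('t4')[1]
for px in [(227,307),(266,312)]: print('y',WL(onz(np.array(px)/4+[220,100],T,74)))
T=load('top0')[1]
for px in [(76,325)]: print('x',WL(onz(np.array(px)/4+[220,100],T,74)))
a=cv2.imread('pics/w4.png')[220:310,230:330]; cv2.imwrite('pics/w4z.png',cv2.resize(a,None,fx=6,fy=6,interpolation=2))
E
```

```text
[[253.  191.6]
 [250.3 191.6]
 [227.6 183.6]
 [279.5 260.9]
 [279.  281.7]
 [ 49.6 242. ]]
[-19.74295974  98.05724007]
[-40.84744975  97.6412264 ]
[-15.41743482  98.14284721]
y [ 1.52452809 -6.66771229]
y [ 1.93901120e-02 -3.42121866e+01]
x [-19.01455315  97.93878727]
```

View pics/w4z.png

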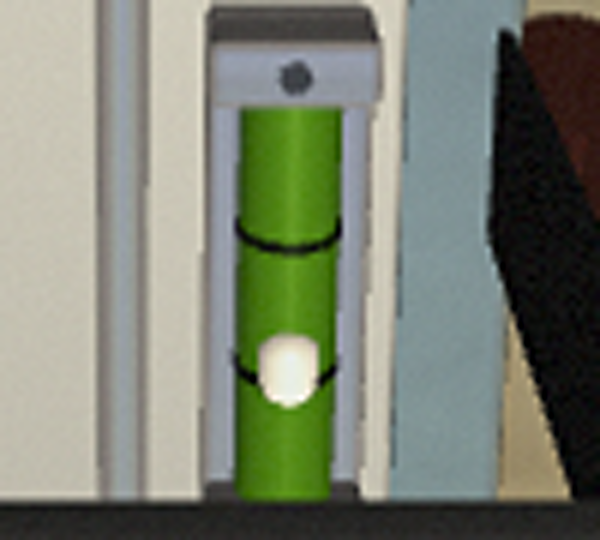

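Wrist view: bolt rod and grip drawn left (grip at (252,177)). The bubble offsets are about +10.5 mm (x) and +13.3 mm (y). Next, the right screw.

```bash
python3 - <<'E'
from h import *
g=L2W(PL,[(-75,-90,105)])[0]
plan(g+[0,0,75],(0,0,-1),Ldir((0,1,0)))
E
```

```text
rot [ 0.0001  0.0005 -0.0004] rows 1.0  shift m [ 0.0236 -0.1657  0.0443] rows 5.0
```

```bash
python3 -m crank '[[[0,-0.025,0.006],[0,0,0],0.06],[[0.004,-0.034,0.009],[0,0,0],0.06],[[0.005,-0.034,0.009],[0,0,0],0.06],[[0.005,-0.034,0.009],[0,0,0],0.06],[[0.005,-0.025,0.008],[0,0,0],0.06],[[0.005,-0.0137,0.0033],[0,0,0],0.06],[[0,0,0],[0,0,0],0.06],[[0,0,0],[0,0,0],0.06]]'
python3 - <<'E'
from h import *
st(); o,d=snap('wrist','w5.png'); g=L2W(PL,[(-75,-90,105)])[0]
print(proj([g,g+[0,0,12]],d,o)); plan(g,(0,0,-1),Ldir((0,1,0)))
E
```

```text
t: 9.12
ee_pos: [509.2, -132.8, 159.3]
orientation: [0.042, 1.574, -0.04]
ft_force: [-0.0, 0.6, 0.5]
width: 60.6
t 9.12 tcp [ 509.2 -132.8  159.3] x [-0.003  0.001 -1.   ] y [0.052 0.999 0.001] q [-0.28  0.37  1.89  0.    0.88 -1.8 ] F [-0.   0.6  0.5] M [ 0.02 -0.19 -0.05] w 60.6
[[254.41987227 211.25711283]
 [254.37226388 217.62660397]]
rot [-0.0005 -0.0028 -0.0011] rows 1.0  shift m [ 0.0735 -0.0007  0.0012] rows 2.0
```

View pics/w5.png

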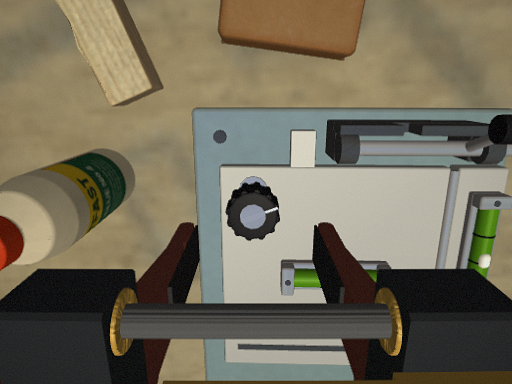

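```bash
python3 -m crank '[[[0.015,-0.001,0.001],[0,0,0],0.06],[[0.02,0,0],[0,0,0],0.06],[[0.02,0,0],[0,0,0],0.06],[[0.0185,0,0],[0,0,0],0.06],[[0,0,0],[0,0,0],0.03],[[0,0,0],[0,0,0],0.03],[[0,0,0],[0,0,0],0.03],[[0,0,0],[0,0,0],0.03]]'
python3 - <<'E'
from h import *
st()
E
```

```text
t: 9.83
ee_pos: [512.1, -134.1, 88.6]
orientation: [0.038, 1.569, -0.04]
ft_force: [-3.2, -19.6, -1.9]
width: 36.9
t 9.83 tcp [ 512.1 -134.1   88.6] x [ 0.002 -0.001 -1.   ] y [ 0.05   0.999 -0.001] q [-0.28  0.48  1.93 -0.    0.73 -1.8 ] F [ -3.2 -19.6  -1.9] M [-3.16  0.47 -0.02] w 36.9
```

```bash
python3 -m crank '[[[0,-0.001,0],[0.05,0,0],0.03],[[0,0,0],[0.1,0,0],0.03],[[0,0,0],[0.11,0,0],0.03],[[0,0,0],[0.11,0,0],0.03],[[0,0,0],[0.11,0,0],0.03],[[0,0,0],[0.11,0,0],0.03],[[0,0,0],[0.11,0,0],0.03],[[0,0,0],[0.1,0,0],0.03]]'
python3 - <<'E'
from h import *
st()
E
```

```text
t: 10.5
ee_pos: [511.7, -135.6, 88.6]
orientation: [0.668, 1.464, -0.669]
ft_force: [-2.4, -3.1, -1.1]
width: 35.4
t 10.5 tcp [ 511.7 -135.6   88.6] x [ 0.001 -0.001 -1.   ] y [0.755 0.655 0.001] q [-0.28  0.48  1.92 -0.    0.73 -1.  ] F [-2.4 -3.1 -1.1] M [-0.17 -0.18  0.13] w 35.4
```

```bash
python3 -m crank '[[[0,0,0],[0.12,0,0],0.03],[[0,0,0],[0.12,0,0],0.03],[[0,0,0],[0.12,0,0],0.03],[[0,0,0],[0.12,0,0],0.03],[[0,0,0],[0.12,0,0],0.03],[[0,0,0],[0.12,0,0],0.03],[[0,0,0],[0.12,0,0],0.03],[[0,0,0],[0.1,0,0],0.03]]'
python3 - <<'E'
from h import *
st(); snap('wrist','w6.png');snap('top','t6.png')
a=cv2.imread('pics/t6.png')[100:250,220:380]; cv2.imwrite('pics/t6z.png',cv2.resize(a,None,fx=4,fy=4,interpolation=2))
E
```

```text
t: 11.17
ee_pos: [510.9, -135.8, 88.5]
orientation: [1.373, 1.093, -1.374]
ft_force: [-5.8, -5.5, 1.8]
width: 35.4
t 11.17 tcp [ 510.9 -135.8   88.5] x [-0.    -0.001 -1.   ] y [ 0.975 -0.224  0.   ] q [-0.28  0.48  1.93 -0.    0.73 -0.05] F [-5.8 -5.5  1.8] M [-0.76  0.22  0.16] w 35.4
```

View pics/w6.png

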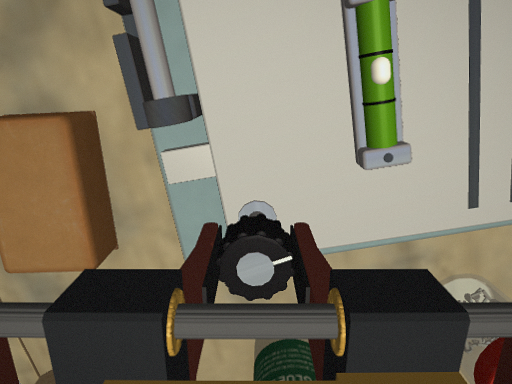

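View pics/t6z.png

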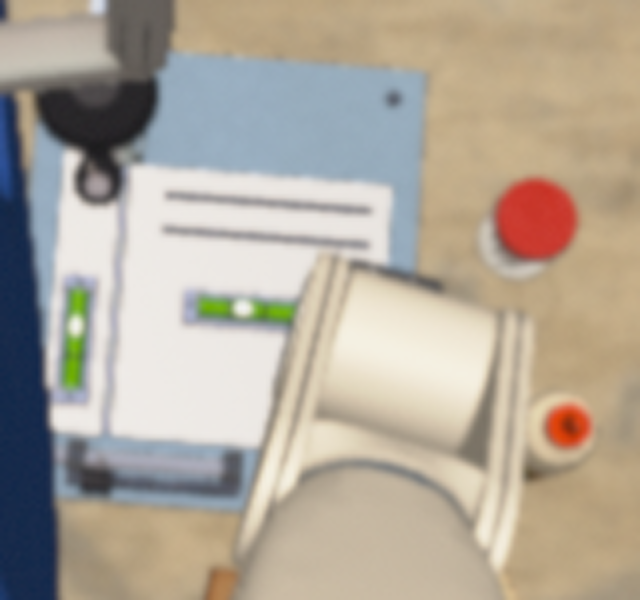

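The wrist view shows bubble_y at (381,70) between lines at rows 50 and 102; about 2.5 mm remains, so I'll turn 0.3 rad more.

```bash
python3 -m crank '[[[0,0,0],[0.1,0,0],0.03],[[0,0,0],[0.1,0,0],0.03],[[0,0,0],[0.1,0,0],0.03],[[0,0,0],[0,0,0],0.03],[[0,0,0],[0,0,0],0.03],[[0,0,0],[0,0,0],0.03],[[0,0,0],[0,0,0],0.06],[[0,0,0],[0,0,0],0.06]]'
python3 - <<'E'
from h import *
st(); snap('wrist','w7.png')
E
```

```text
t: 11.93
ee_pos: [511.9, -135.2, 88.4]
orientation: [1.582, 0.915, -1.58]
ft_force: [0.4, 0.1, -0.2]
width: 45.3
t 11.93 tcp [ 511.9 -135.2   88.4] x [ 0.002 -0.    -1.   ] y [ 0.868 -0.497  0.002] q [-0.28  0.48  1.92  0.    0.73  0.24] F [ 0.4  0.1 -0.2] M [-0.04 -0.08  0.06] w 45.3
```

View pics/w7.png

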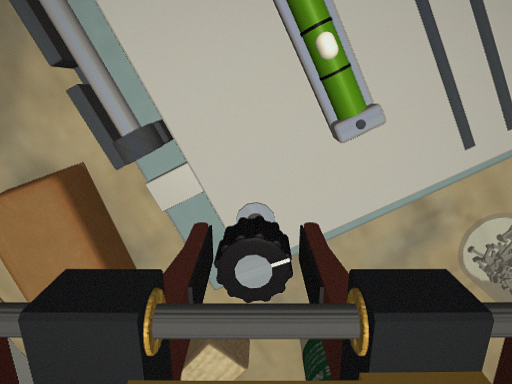

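```bash
python3 -m crank '[[[0,0,0],[0,0,0],0.06],[[0,0,0],[0,0,0],0.06],[[-0.015,0,0],[0,0,0],0.06],[[-0.035,0,0],[0,0,0],0.06],[[-0.035,0,0],[0,0,0],0.06],[[-0.03,0,0],[-0.1,0,0],0.06],[[0,0,0],[-0.12,0,0],0.06],[[0,0,0],[-0.12,0,0],0.06]]'
python3 - <<'E'
from h import *
st()
th=np.radians(35); xd=Ldir((np.sin(th),0,-np.cos(th))); g=L2W(PL,[(76,90,112)])[0]
plan(g-xd*90,(0,0,-1),Ldir((0,1,0)));plan(g-xd*90,xd,Ldir((0,1,0)))
E
```

```text
t: 12.65
ee_pos: [512.8, -135.4, 204.9]
orientation: [1.338, 1.118, -1.333]
ft_force: [-0.7, -0.1, -1.0]
width: 60.2
t 12.65 tcp [ 512.8 -135.4  204.9] x [ 0.004 -0.001 -1.   ] y [ 0.985 -0.173  0.005] q [-0.28  0.31  1.86  0.    0.97 -0.11] F [-0.7 -0.1 -1. ] M [-0.04 -0.05 -0.02] w 60.2
rot [-1.6942  0.0042 -0.0031] rows 15.0  shift m [0.0379 0.1824 0.097 ] rows 6.0
rot [-1.6362 -0.4516  0.5126] rows 15.0  shift m [0.09   0.1824 0.0684] rows 6.0
```

```bash
python3 -m crank '[[[0,0,0],[-0.106,0,0],0.06],[[0,0,0],[-0.106,0,0],0.06],[[0,0,0],[-0.106,0,0],0.06],[[0,0,0],[-0.106,0,0],0.06],[[0,0,0],[-0.106,0,0],0.06],[[0,0,0],[-0.106,0,0],0.06],[[0,0,0],[-0.106,0,0],0.06],[[0,0,0],[-0.106,0,0],0.06]]'
python3 -m crank '[[[0,0,0],[-0.106,0,0],0.06],[[0,0,0],[-0.106,0,0],0.06],[[0,0,0],[-0.106,0,0],0.06],[[0,0,0],[-0.106,0,0],0.06],[[0,0,0],[-0.106,0,0],0.06],[[0,0,0],[-0.106,0,0],0.06],[[0,0,0],[-0.106,0,0],0.06],[[0,0,0],[-0.104,0,0],0.06]]'
python3 -m crank '[[[0,0,0],[0,-0.1,0],0.06],[[0,0,0],[0,-0.1,0],0.06],[[0,0,0],[0,-0.1,0],0.06],[[0,0,0],[0,-0.1,0],0.06],[[0,0,0],[0,-0.1,0],0.06],[[0,0,0],[0,-0.11,0],0.06],[[0,0,0],[0,0,0],0.06],[[0,0,0],[0,0,0],0.06]]'
python3 - <<'E'
from h import *
st()
th=np.radians(35); xd=Ldir((np.sin(th),0,-np.cos(th))); g=L2W(PL,[(76,90,112)])[0]
plan(g-xd*80,xd,Ldir((0,1,0)))
E
```

```text
t: 13.32
ee_pos: [511.3, -135.0, 202.4]
orientation: [0.701, 1.455, -0.701]
ft_force: [0.7, -0.2, -0.2]
width: 60.1
t: 13.98
ee_pos: [511.3, -135.0, 202.4]
orientation: [0.041, 1.571, -0.04]
ft_force: [-0.0, -0.0, 0.1]
width: 59.8
t: 14.65
ee_pos: [513.6, -130.2, 205.6]
orientation: [0.033, 1.018, -0.047]
ft_force: [0.4, -0.9, -0.6]
width: 59.9
t 14.65 tcp [ 513.6 -130.2  205.6] x [ 0.524 -0.024 -0.852] y [0.054 0.999 0.005] q [-0.37  0.15  2.21  0.6   0.3  -2.41] F [ 0.4 -0.9 -0.6] M [0.07 0.1  0.02] w 59.9
rot [-0.0058 -0.0589 -0.0027] rows 1.0  shift m [0.1002 0.1772 0.0675] rows 6.0
```

```bash
python3 -m crank '[[[0.006,0.03,0.01],[0,0,0],0.06],[[0.01,0.033,0.01],[0,-0.01,0],0.06],[[0.01,0.033,0.01],[0,-0.01,0],0.06],[[0.015,0.033,0.01],[0,-0.01,0],0.06],[[0.015,0.03,0.01],[-0.006,-0.01,0],0.06],[[0.015,0.018,0.01],[0,-0.019,0],0.06],[[0,0,0],[0,0,0],0.06],[[0,0,0],[0,0,0],0.06]]'
python3 - <<'E'
from h import *
st()
th=np.radians(35); xd=Ldir((np.sin(th),0,-np.cos(th))); g=L2W(PL,[(76,90,112)])[0]
plan(g-xd*80,xd,Ldir((0,1,0)))
o,d=snap('wrist','w8.png'); print(proj([g,g-xd*12],d,o))
E
```

```text
t: 15.32
ee_pos: [590.1, 1.2, 185.5]
orientation: [0.022, 0.979, -0.049]
ft_force: [0.8, 0.5, 1.3]
width: 60.0
t 15.32 tcp [590.1   1.2 185.5] x [ 0.557 -0.032 -0.83 ] y [ 0.052  0.999 -0.003] q [-0.    0.27  2.14 -0.21  0.14 -1.32] F [0.8 0.5 1.3] M [0.06 0.12 0.  ] w 60.0
rot [ 0.0012 -0.019   0.0031] rows 1.0  shift m [0.0439 0.042  0.022 ] rows 2.0
[[304.79524526 214.34328325]
 [306.8094585  219.34793692]]
```

View pics/w8.png

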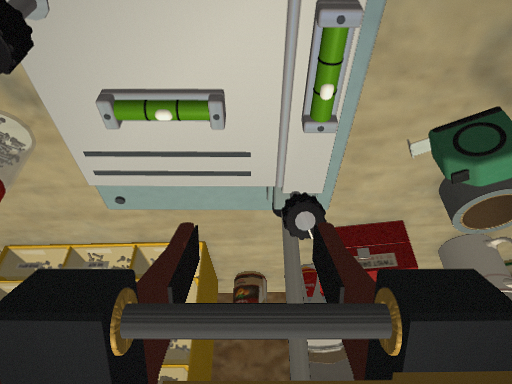

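```bash
cat > fk.py <<'E'
from h import *
import glob
def fk(q,p):
    a,h,l1,l2,d,e=p
    # z-yaw q1, pitch q2,q3, roll q4 about forearm, pitch q5, roll q6
    Ry=lambda t:R.from_euler('y',t).as_matrix(); Rz=lambda t:R.from_euler('z',t).as_matrix()
    A=Rz(q[0]); P=A@np.array([a,0,h]); A=A@Ry(q[1]); P=P+A@np.array([0,0,l1]); A=A@Ry(q[2]); P=P+A@np.array([e,0,l2])
    A=A@Rz(q[3])@Ry(q[4])@Rz(q[5]); return P+A@np.array([0,0,d]),A
def data():
    return [np.load(f,allow_pickle=True).item()['o'] for f in sorted(glob.glob('pics/*.npy'))]
if __name__=='__main__':
    D=data()
    f=lambda p:np.r_[np.concatenate([fk(o['qpos'],p)[0]-o['ee_pos'] for o in D]),.01*(p-np.array([0,300,500,450,350,0]))*0.1]
    r=least_squares(f,[0,300,500,450,350,0]); print(r.x,np.abs(f(r.x)).max(),np.abs(r.fun).mean()); np.save('fk.npy',r.x)
    o=D[-1]; print(fk(o['qpos'],r.x)[1].round(3)); print(R.from_rotvec(o['orientation']).as_matrix().round(3))
E
python3 fk.py
```

```text
[  0.59901249 310.37759607 561.90279829 484.49621833 307.00262529
  77.15076588] 11.894562704578615 4.017770094116793
[[-0.347  0.938 -0.   ]
 [ 0.938  0.347  0.001]
 [ 0.001  0.    -1.   ]]
[[-0.     0.347 -0.938]
 [ 0.001 -0.938 -0.347]
 [-1.    -0.001 -0.   ]]
```

```bash
cat > ik.py <<'E'
from fk import *
p=np.load('fk.npy')
def ik(tcp,xd,yd,q0):
    x=np.array(xd)/np.linalg.norm(xd); y=np.array(yd,float);y-=x*(x@y);y/=np.linalg.norm(y)
    def f(q):
        P,A=fk(q,p); return np.r_[(P-tcp)/100,A[:,2]-x,(A[:,1]-y)]
    lo=[-3,-.9,.09,-1.31,.0,-2.54];hi=[3,2.11,2.58,4.45,2.69,2.54]
    r=least_squares(f,np.clip(q0,np.array(lo)+.01,np.array(hi)-.01),bounds=(lo,hi)); return r.x,r.cost
E
python3 - <<'E'
from ik import *
o=load('w8')[0]; P,A=fk(o['qpos'],p); Rm=R.from_rotvec(o['orientation']).as_matrix(); print(P-o['ee_pos']); print(A.round(2));print(Rm.round(2))
for f in ['w1','w4','w5','w7','w8','wrist0']:
    o=load(f)[0]; print(f,(fk(o['qpos'],p)[0]-o['ee_pos']).round(1))
for deg in [30,35,40]:
  for back in [0,80]:
    th=np.radians(deg); xd=Ldir((np.sin(th),0,-np.cos(th))); g=L2W(PL,[(76,90,112)])[0]
    for phi in [-25,0,25]:
        c,s=np.cos(np.radians(phi)),np.sin(np.radians(phi)); y0=Ldir((0,1,0)); z0=np.cross(xd,y0)
        # y rotated about xd by phi; fk frame y axis maps?
        yd=c*y0+s*z0
        q,c=ik(g-xd*(back-18.7),xd,yd,[0,.3,2.,-.3,.3,-1.3]); print(deg,back,phi,q.round(2),round(c,4))
E
```

```text
[ -1.22931689 -11.81724373  -0.44987556]
[[-0.05 -0.83  0.56]
 [-1.    0.04 -0.03]
 [ 0.   -0.56 -0.83]]
[[ 0.56  0.05  0.83]
 [-0.03  1.   -0.04]
 [-0.83 -0.    0.56]]
w1 [  0.1 -11.8  -0. ]
w4 [  0.7 -11.9  -0. ]
w5 [ -3.2 -11.5   0. ]
w7 [ -3.3 -11.4   0.1]
w8 [ -1.2 -11.8  -0.4]
wrist0 [-11.3  -3.8   0. ]
30 0 -25 [ 0.09  0.54  1.94 -0.45  0.16  0.13] 0.0
30 0 0 [ 0.09  0.54  1.94 -0.45  0.16  0.57] 0.0
30 0 25 [ 0.09  0.54  1.94 -0.45  0.16  1.01] 0.0
30 80 -25 [ 0.1   0.38  2.   -0.29  0.26 -0.02] 0.0
30 80 0 [ 0.1   0.38  2.   -0.29  0.26  0.42] 0.0
30 80 25 [ 0.1   0.38  2.   -0.29  0.26  0.85] 0.0
35 0 -25 [ 0.09  0.55  1.98 -1.31  0.09  0.99] 0.0001
35 0 0 [ 0.06  0.55  1.99  0.29  0.   -0.2 ] 0.0037
35 0 25 [ 0.09  0.55  1.98 -1.31  0.08  1.86] 0.0001
35 80 -25 [ 0.11  0.38  2.06 -0.74  0.13  0.43] 0.0
35 80 0 [ 0.11  0.38  2.06 -0.74  0.13  0.87] 0.0
35 80 25 [ 0.11  0.38  2.06 -0.74  0.13  1.31] 0.0
40 0 -25 [ 0.05  0.55  1.98 -0.44  0.    0.09] 0.0101
40 0 0 [ 0.05  0.55  1.98  0.4   0.   -0.31] 0.0077
40 0 25 [ 0.06  0.55  1.98  0.72  0.   -0.2 ] 0.006
40 80 -25 [ 0.12  0.38  2.09 -1.31  0.11  1.01] 0.0014
40 80 0 [ 0.06  0.38  2.1   0.44  0.   -0.35] 0.0058
40 80 25 [ 0.1   0.38  2.09 -1.31  0.08  1.87] 0.0013
```

```bash
cat > fk.py <<'E'
from h import *
import glob
def fk(q,p):
    a,h,l1,l2,d,e,b=p
    Ry=lambda t:R.from_euler('y',t).as_matrix(); Rz=lambda t:R.from_euler('z',t).as_matrix()
    A=Rz(q[0]); P=A@np.array([a,b,h]); A=A@Ry(q[1]); P=P+A@np.array([0,0,l1]); A=A@Ry(q[2]); P=P+A@np.array([e,0,l2])
    A=A@Rz(q[3])@Ry(q[4])@Rz(q[5]); P=P+A@np.array([0,0,d]); return P,np.c_[A[:,2],-A[:,0],-A[:,1]]
def data():
    return [np.load(f,allow_pickle=True).item()['o'] for f in sorted(glob.glob('pics/*.npy'))]
if __name__=='__main__':
    D=data()
    f=lambda p:np.concatenate([fk(o['qpos'],p)[0]-o['ee_pos'] for o in D])
    r=least_squares(f,[0,300,500,450,350,0,0]); print(r.x.round(1),np.abs(r.fun).max()); np.save('fk.npy',r.x)
    print(max(np.abs(fk(o['qpos'],r.x)[1]-R.from_rotvec(o['orientation']).as_matrix()).max() for o in D))
E
python3 fk.py
cat > ik.py <<'E'
from fk import *
p=np.load('fk.npy')
LO=np.array([-3,-.9,.09,-1.31,.14,-2.54]);HI=np.array([3,2.11,2.58,4.45,2.69,2.54])
def ik(tcp,xd,yd,q0,LO=LO,HI=HI,wy=.3,grip=True):
    x=np.array(xd)/np.linalg.norm(xd); y=np.array(yd,float);y-=x*(x@y);y/=np.linalg.norm(y)
    def f(q):
        P,A=fk(q,p); return np.r_[(P+A[:,0]*0-tcp)/10,A[:,0]-x,wy*(A[:,1]-y)]
    r=least_squares(f,np.clip(q0,LO+.01,HI-.01),bounds=(LO,HI)); return r.x,r.cost
E
python3 - <<'E'
from ik import *
th=np.radians(35); xd=Ldir((np.sin(th),0,-np.cos(th))); g=L2W(PL,[(76,90,112)])[0]; yd=Ldir((0,1,0))
for back in [0,80]:
  for q4 in [-.5,.5,1.2,1.6,2.5,3.1]:
    q,c=ik(g-xd*(back-18.7),xd,yd,[0.05,.4,2.,q4,.2,-1.5]); P,A=fk(q,p); a=A[:,0]
    al=L2W([0,0,-PL[2]],[a])[0]
    print(back,q4,q.round(2),'axis err deg',np.degrees(np.arccos(a@xd)).round(1),'axis L',al.round(3),'cost',round(c,5))
E
```

```text
[ -0.  312.4 563.1 484.9 309.6  77.5  11.9] 1.598550625203643e-09
8.031769693772617e-16
0 -0.5 [ 0.1   0.55  1.97 -1.31  0.14 -0.14] axis err deg 3.1 axis L [ 0.56  -0.051 -0.827] cost 0.00154
0 0.5 [ 0.1   0.55  1.97 -1.31  0.14 -0.14] axis err deg 3.1 axis L [ 0.56  -0.051 -0.827] cost 0.00154
0 1.2 [ 0.1   0.55  1.97 -1.31  0.14 -0.14] axis err deg 3.1 axis L [ 0.56  -0.051 -0.827] cost 0.00154
0 1.6 [ 0.1   0.55  1.97 -1.31  0.14 -0.14] axis err deg 3.1 axis L [ 0.56  -0.051 -0.827] cost 0.00154
0 2.5 [ 0.1   0.55  1.97 -1.31  0.14 -0.14] axis err deg 3.1 axis L [ 0.56  -0.051 -0.827] cost 0.00154
0 3.1 [ 0.1   0.55  1.97 -1.31  0.14 -0.14] axis err deg 3.1 axis L [ 0.56  -0.051 -0.827] cost 0.00154
80 -0.5 [ 0.09  0.38  2.06 -0.65  0.14 -0.81] axis err deg 0.7 axis L [ 0.566 -0.007 -0.824] cost 7e-05
80 0.5 [ 0.09  0.38  2.06 -0.65  0.14 -0.81] axis err deg 0.7 axis L [ 0.566 -0.007 -0.824] cost 7e-05
80 1.2 [ 0.09  0.38  2.06 -0.65  0.14 -0.81] axis err deg 0.7 axis L [ 0.566 -0.007 -0.824] cost 7e-05
80 1.6 [ 0.09  0.38  2.06 -0.65  0.14 -0.81] axis err deg 0.7 axis L [ 0.566 -0.007 -0.824] cost 7e-05
80 2.5 [ 0.09  0.38  2.06 -0.65  0.14 -0.81] axis err deg 0.7 axis L [ 0.566 -0.007 -0.824] cost 7e-05
80 3.1 [ 0.09  0.38  2.06 -0.65  0.14 -0.81] axis err deg 0.7 axis L [ 0.566 -0.007 -0.824] cost 7e-05
```

```bash
python3 - <<'E'
from ik import *
LO[4]=.11
g=L2W(PL,[(76,90,112)])[0]; yd=Ldir((0,1,0))
for deg in [30,31,32,33]:
  for lat in [0,-2,2]:
   for back in [0,80]:
    th=np.radians(deg); xd=Ldir((np.sin(th),np.sin(np.radians(lat)),-np.cos(th)))
    q,c=ik(g-xd*(back-18.7),xd,yd,[0.05,.4,2.,-.3,.2,-1.5]); P,A=fk(q,p); a=A[:,0]
    print(deg,lat,back,q.round(2),'cost',round(c,5))
E
```

```text
30 0 0 [ 0.07  0.54  1.94 -0.4   0.15 -1.08] cost 0.0
30 0 80 [ 0.08  0.38  2.   -0.25  0.25 -1.22] cost 0.0
30 -2 0 [ 0.09  0.54  1.93 -0.61  0.18 -0.85] cost 0.0
30 -2 80 [ 0.1   0.38  1.99 -0.42  0.28 -1.04] cost 0.0
30 2 0 [ 0.05  0.54  1.94 -0.1   0.13 -1.38] cost 0.0
30 2 80 [ 0.05  0.37  2.   -0.06  0.24 -1.42] cost 0.0
31 0 0 [ 0.07  0.54  1.95 -0.5   0.13 -0.97] cost 0.0
31 0 80 [ 0.08  0.38  2.01 -0.3   0.23 -1.17] cost 0.0
31 -2 0 [ 0.09  0.55  1.95 -0.73  0.16 -0.73] cost 0.0
31 -2 80 [ 0.1   0.38  2.01 -0.47  0.25 -0.98] cost 0.0
31 2 0 [ 0.05  0.54  1.95 -0.15  0.11 -1.34] cost 0.0
31 2 80 [ 0.05  0.37  2.02 -0.08  0.21 -1.4 ] cost 0.0
32 0 0 [ 0.07  0.54  1.96 -0.63  0.11 -0.84] cost 1e-05
32 0 80 [ 0.08  0.37  2.03 -0.35  0.2  -1.11] cost 0.0
32 -2 0 [ 0.09  0.55  1.95 -0.87  0.14 -0.58] cost 0.0
32 -2 80 [ 0.11  0.38  2.02 -0.55  0.23 -0.9 ] cost 0.0
32 2 0 [ 0.05  0.54  1.95 -0.19  0.11 -1.29] cost 0.00017
32 2 80 [ 0.05  0.37  2.03 -0.11  0.18 -1.38] cost 0.0
33 0 0 [ 0.07  0.54  1.96 -0.79  0.11 -0.68] cost 0.00014
33 0 80 [ 0.08  0.37  2.04 -0.43  0.17 -1.04] cost 0.0
33 -2 0 [ 0.09  0.55  1.96 -1.06  0.13 -0.4 ] cost 0.0
33 -2 80 [ 0.11  0.38  2.03 -0.64  0.2  -0.81] cost 0.0
33 2 0 [ 0.05  0.54  1.95 -0.26  0.11 -1.22] cost 0.00061
33 2 80 [ 0.05  0.37  2.04 -0.14  0.15 -1.34] cost 0.0
```

Wrist view: bubble_y is centred at (163,115) and the rear head at (304,218), close to prediction. At a 35° lean the wrist nears its q5 limit, so I'll lean 32° (about 3.6° off the screw axis).

```bash
cat >> h.py <<'E'
th=np.radians(32); XR=Ldir((np.sin(th),np.sin(np.radians(-2)),-np.cos(th))); XR=XR/np.linalg.norm(XR); GR=L2W(PL,[(76,90,112)])[0]
E
python3 - <<'E'
from h import *
plan(GR-XR*60,XR,Ldir((0,1,0)))
E
```

```text
rot [-0.0007  0.0332 -0.0313] rows 1.0  shift m [0.0614 0.0463 0.0279] rows 2.0
```

```bash
python3 -m crank '[[[0,0,0],[0,0.033,-0.031],0.06],[[0,0.01,0.005],[0,0,0],0.06],[[0.008,0.01,0.005],[0,0,0],0.06],[[0.012,0.01,0.006],[0,0,0],0.06],[[0.014,0.01,0.006],[0,0,0],0.06],[[0.014,0.0063,0.0059],[0,0,0],0.06],[[0.0134,0,0],[0,0,0],0.06],[[0,0,0],[0,0,0],0.06]]'
python3 - <<'E'
from h import *
st()
plan(GR,XR,Ldir((0,1,0)))
o,d=snap('wrist','w9.png'); print(proj([GR,GR-XR*12],d,o))
E
```

```text
t: 16.03
ee_pos: [648.7, 40.4, 146.0]
orientation: [0.01, 1.013, -0.081]
ft_force: [-0.9, -1.4, -0.1]
width: 60.1
t 16.03 tcp [648.7  40.4 146. ] x [ 0.527 -0.063 -0.848] y [ 0.072  0.997 -0.029] q [ 0.1   0.42  2.01 -0.61  0.2  -0.84] F [-0.9 -1.4 -0.1] M [ 0.08  0.09 -0.03] w 60.1
rot [-0.0028 -0.0005  0.001 ] rows 1.0  shift m [0.0591 0.0013 0.0004] rows 2.0
[[256.67672576 215.62326579]
 [256.70653215 222.69711676]]
```

View pics/w9.png

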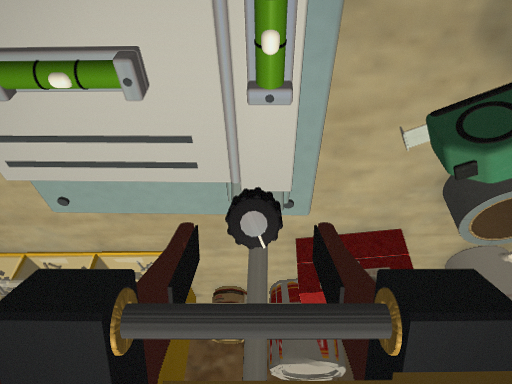

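```bash
python3 -m crank '[[[0,0,0],[0.09,0,0],0.06],[[0.01,0,0],[0.09,0,0],0.06],[[0.016,0,0],[0,0,0],0.06],[[0.016,0,0],[0,0,0],0.06],[[0.015,0,0],[0,0,0],0.06],[[0,0,0],[0,0,0],0.06],[[0,0,0],[0,0,0],0.06],[[0,0,0],[0,0,0],0.03]]'
python3 - <<'E'
from h import *
st();plan(GR)
snap('wrist','w10.png');snap('scene','s10.png')
a=cv2.imread('pics/s10.png')[70:220,140:330]; cv2.imwrite('pics/s10z.png',cv2.resize(a,None,fx=4,fy=4,interpolation=2))
E
```

```text
t: 16.75
ee_pos: [678.1, 37.5, 99.9]
orientation: [0.175, 1.001, -0.171]
ft_force: [0.6, -0.1, 0.6]
width: 56.2
t 16.75 tcp [678.1  37.5  99.9] x [ 0.528 -0.062 -0.847] y [0.222 0.973 0.068] q [ 0.09  0.54  1.96 -0.86  0.14 -0.41] F [ 0.6 -0.1  0.6] M [ 0.09  0.14 -0.02] w 56.2
rot [0. 0. 0.] rows 0.0  shift m [ 0.0043  0.0007 -0.0002] rows 1.0
```

View pics/w10.png

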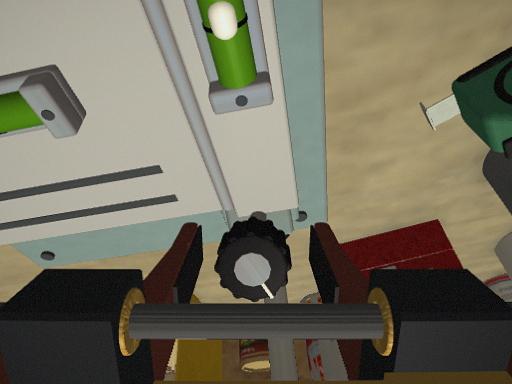

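View pics/s10z.png

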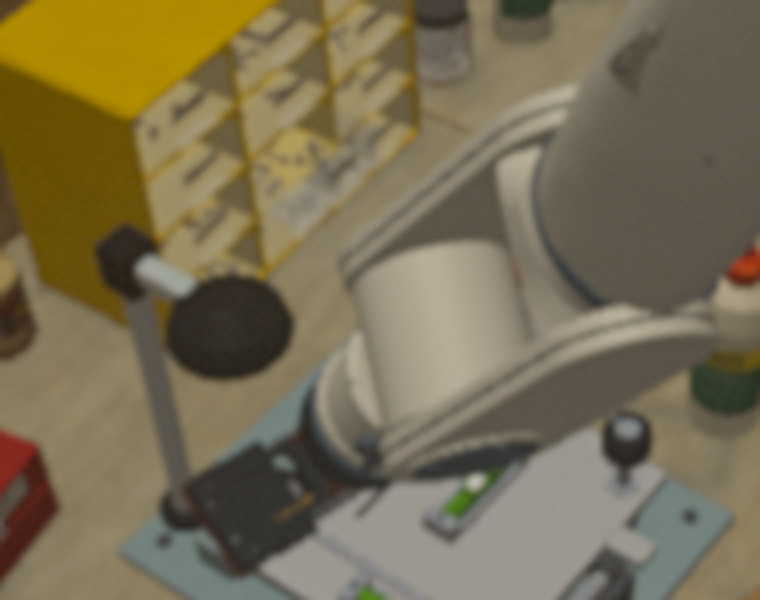

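The head sits between the fingers and nothing touches the lamp. Closing and turning the first stroke.

```bash
python3 -m crank '[[[0.002,0,0],[0,0,0],0.03],[[0,0,0],[0,0,0],0.03],[[0,0,0],[0,0,0],0.03],[[0,0,0],[0,0,0],0.03],[[0,0,0],[-0.085,0,0],0.03],[[0,0,0],[-0.085,0,0],0.03],[[0,0,0],[-0.085,0,0],0.03],[[0,0,0],[-0.085,0,0],0.03]]'
python3 - <<'E'
from h import *
st()
snap('wrist','w11.png')
E
```

```text
t: 17.52
ee_pos: [679.0, 35.7, 97.8]
orientation: [-0.14, 1.017, -0.0]
ft_force: [-5.1, -10.0, 8.1]
width: 35.8
t 17.52 tcp [679.   35.7  97.8] x [ 0.527 -0.065 -0.847] y [-0.065  0.991 -0.117] q [ 0.09  0.54  1.96 -0.88  0.14 -0.74] F [ -5.1 -10.    8.1] M [-1.55 -0.12 -1.13] w 35.8
```

View pics/w11.png

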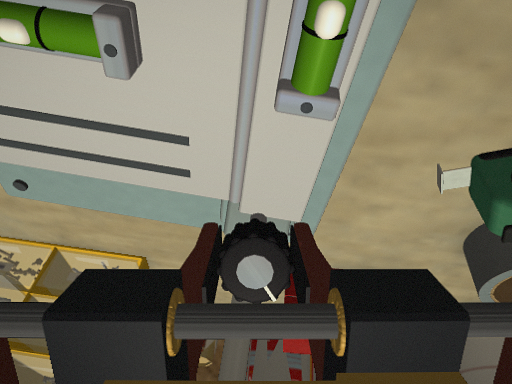

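```bash
python3 -m crank '[[[0,0,0],[0,0,0],0.048],[[0,0,0],[0,0,0],0.048],[[0,0,0],[0,0,0],0.048],[[0,0,0],[0.085,0,0],0.048],[[0,-0.001,0],[0.085,0,0],0.048],[[0,0,0],[0.085,0,0],0.048],[[0,0,0],[0.085,0,0],0.048],[[0,0,0],[0,0,0],0.03]]'
python3 -m crank '[[[0,0,0],[0,0,0],0.03],[[0,0,0],[0,0,0],0.03],[[0,0,0],[0,0,0],0.03],[[0,0,0],[0,0,0],0.03],[[0,0,0],[-0.085,0,0],0.03],[[0,0,0],[-0.085,0,0],0.03],[[0,0,0],[-0.085,0,0],0.03],[[0,0,0],[-0.085,0,0],0.03]]'
python3 - <<'E'
from h import *
st()
snap('wrist','w12.png')
E
```

```text
t: 18.23
ee_pos: [679.5, 37.5, 97.2]
orientation: [0.178, 1.001, -0.171]
ft_force: [-0.6, -0.6, -0.6]
width: 44.1
t: 18.9
ee_pos: [679.1, 35.6, 97.1]
orientation: [-0.141, 1.017, 0.002]
ft_force: [-3.4, -8.0, 5.4]
width: 36.0
t 18.9 tcp [679.1  35.6  97.1] x [ 0.527 -0.064 -0.848] y [-0.067  0.991 -0.116] q [ 0.08  0.54  1.96 -0.87  0.14 -0.75] F [-3.4 -8.   5.4] M [-1.25  0.03 -0.94] w 36.0
```

View pics/w12.png

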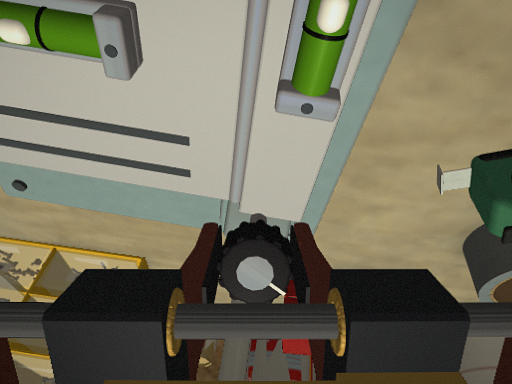

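```bash
python3 -m crank '[[[0,0,0],[0,0,0],0.048],[[0,0,0],[0,0,0],0.048],[[0,0,0],[0,0,0],0.048],[[0,0,0],[0.085,0,0],0.048],[[0,0,0],[0.085,0,0],0.048],[[0,0,0],[0.085,0,0],0.048],[[0,0,0],[0.085,0,0],0.048],[[0,0,0],[0,0,0],0.03]]'
python3 -m crank '[[[0,0,0],[0,0,0],0.03],[[0,0,0],[0,0,0],0.03],[[0,0,0],[0,0,0],0.03],[[0,0,0],[0,0,0],0.03],[[0,0,0],[-0.085,0,0],0.03],[[0,0,0],[-0.085,0,0],0.03],[[0,0,0],[-0.085,0,0],0.03],[[0,0,0],[-0.085,0,0],0.03]]'
python3 -m crank '[[[0,0,0],[0,0,0],0.048],[[0,0,0],[0,0,0],0.048],[[0,0,0],[0,0,0],0.048],[[0,0,0],[0.085,0,0],0.048],[[0,0,0],[0.085,0,0],0.048],[[0,0,0],[0.085,0,0],0.048],[[0,0,0],[0.085,0,0],0.048],[[0,0,0],[0,0,0],0.03]]'
python3 -m crank '[[[0,0,0],[0,0,0],0.03],[[0,0,0],[0,0,0],0.03],[[0,0,0],[0,0,0],0.03],[[0,0,0],[0,0,0],0.03],[[0,0,0],[-0.085,0,0],0.03],[[0,0,0],[-0.085,0,0],0.03],[[0,0,0],[-0.085,0,0],0.03],[[0,0,0],[-0.085,0,0],0.03]]'
python3 - <<'E'
from h import *
st()
snap('wrist','w13.png');snap('top','t13.png');snap('scene','s13.png')
a=cv2.imread('pics/s13.png')[140:290,160:350]; cv2.imwrite('pics/s13z.png',cv2.resize(a,None,fx=4,fy=4,interpolation=2))
a=cv2.imread('pics/t13.png')[100:250,220:380]; cv2.imwrite('pics/t13z.png',cv2.resize(a,None,fx=4,fy=4,interpolation=2))
E
```

```text
t: 19.62
ee_pos: [679.6, 37.6, 97.2]
orientation: [0.178, 1.001, -0.17]
ft_force: [0.9, -0.0, 0.6]
width: 44.2
t: 20.28
ee_pos: [679.1, 35.6, 97.1]
orientation: [-0.141, 1.017, 0.002]
ft_force: [-3.3, -7.5, 4.0]
width: 35.5
t: 20.95
ee_pos: [679.5, 37.5, 97.2]
orientation: [0.178, 1.001, -0.171]
ft_force: [0.4, 0.1, 0.6]
width: 44.1
t: 21.62
ee_pos: [679.1, 35.6, 97.1]
orientation: [-0.141, 1.017, 0.002]
ft_force: [-3.5, -7.6, 5.0]
width: 35.6
t 21.62 tcp [679.1  35.6  97.1] x [ 0.527 -0.064 -0.848] y [-0.067  0.991 -0.116] q [ 0.08  0.54  1.96 -0.87  0.14 -0.75] F [-3.5 -7.6  5. ] M [-1.22 -0.04 -0.92] w 35.6
```

View pics/w13.png

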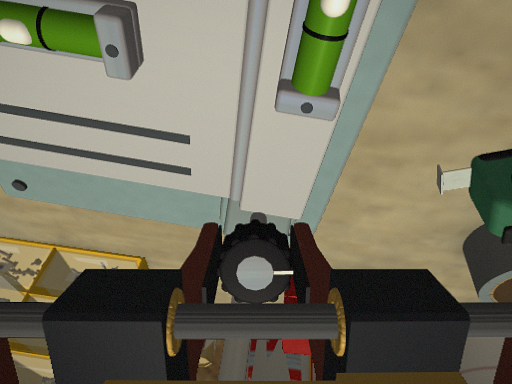

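View pics/s13z.png

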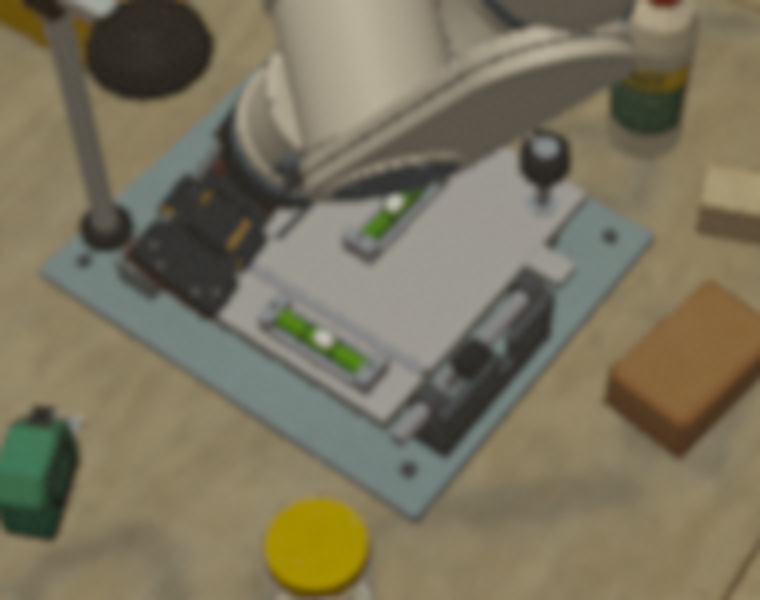

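The scene view shows bubble_x at about the vial's centre, (323,339) in the zoom. Releasing and backing off to check.

```bash
python3 -m crank '[[[0,0,0],[0,0,0],0.06],[[0,0,0],[0,0,0],0.06],[[0,0,0],[0,0,0],0.06],[[-0.01,0,0],[0.085,0,0],0.06],[[-0.02,0,0],[0.085,0,0],0.06],[[-0.025,0,0],[0,0,0],0.06],[[-0.03,0,0],[0,0,0],0.06],[[-0.03,0,0],[0,0,0],0.06]]'
python3 - <<'E'
from h import *
st()
snap('wrist','w14.png')
E
```

```text
t: 22.43
ee_pos: [617.8, 44.6, 194.9]
orientation: [0.02, 1.012, -0.083]
ft_force: [0.6, -0.3, -0.1]
width: 59.9
t 22.43 tcp [617.8  44.6 194.9] x [ 0.527 -0.06  -0.848] y [ 0.078  0.997 -0.022] q [ 0.11  0.3   2.04 -0.45  0.28 -0.99] F [ 0.6 -0.3 -0.1] M [ 0.06  0.06 -0.04] w 59.9
```

View pics/w14.png

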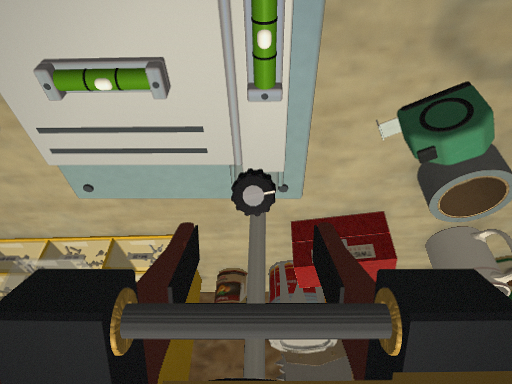

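```bash
python3 - <<'E'
from h import *
a=cv2.imread('pics/w14.png')[0:110,30:300]; cv2.imwrite('pics/w14z.png',cv2.resize(a,(790,322),interpolation=2))
o,d=load('w14'); print(proj(L2W(PL,[(-41,99,74),(-30,99,74),(-19,99,74),(0,-31,74),(0,-20,74),(0,-9,74)]),d,o).round(1))
E
```

```text
[[266.   22. ]
 [266.1  39.2]
 [266.2  55.3]
 [ 89.1  83.3]
 [103.7  83. ]
 [118.4  82.8]]
```

View pics/w14z.png

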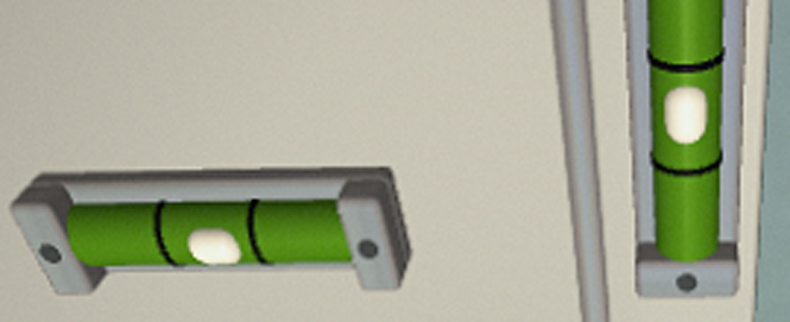

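Both bubbles lie between their lines (x about 0.5 mm off centre, y about 1.3 mm). Backing off further for a last check of the bolt.

```bash
python3 -m crank '[[[-0.03,0,0],[0,0,0],0.06],[[-0.03,0,0],[0,0.05,0],0.06],[[-0.02,0,-0.02],[0,0.1,0],0.06],[[-0.01,0,-0.03],[0,0.1,0],0.06],[[0,0,-0.03],[0,0.1,0],0.06],[[0,0,-0.03],[0,0.1,0],0.06],[[0,0,-0.03],[0,0.1,0],0.06],[[0,0,-0.02],[0,0,0],0.06]]'
python3 -m crank '[[[0,0,0],[0,0,0],0.06],[[0,0,0],[0,0,0],0.06],[[0,0,0],[0,0,0],0.06],[[0,0,0],[0,0,0],0.06],[[0,0,0],[0,0,0],0.06],[[0,0,0],[0,0,0],0.06],[[0,0,0],[0,0,0],0.06],[[0,0,0],[0,0,0],0.06]]'
python3 - <<'E'
from h import *
st()
o,d=snap('wrist','w15.png'); snap('scene','s15.png')
print(proj(L2W(PL,[(-112,75,63),(-125,75,111),(-112,30,63)]),d,o).round(1))
E
```

```text
t: 23.15
ee_pos: [421.4, 61.0, 231.4]
orientation: [0.045, 1.564, -0.08]
ft_force: [0.9, -0.0, 0.2]
width: 60.0
t: 23.82
ee_pos: [421.3, 60.7, 231.4]
orientation: [0.045, 1.56, -0.08]
ft_force: [0.1, -0.2, 1.0]
width: 59.5
t 23.82 tcp [421.3  60.7 231.4] x [ 0.008 -0.023 -1.   ] y [ 0.08   0.997 -0.022] q [ 0.13  0.11  2.04 -0.03  0.98 -1.34] F [ 0.1 -0.2  1. ] M [ 0.09 -0.18  0.02] w 59.5
[[237.9 226.1]
 [233.5 233.9]
 [195.8 226.8]]
```

View pics/w15.png

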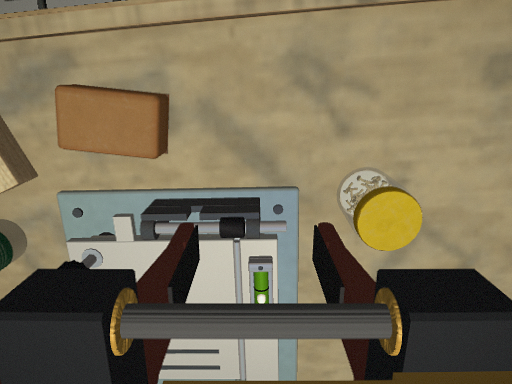

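View pics/s15.png

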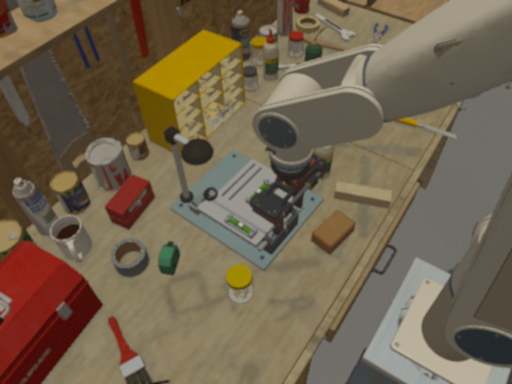

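```bash
python3 - <<'E'
from h import *
print(workorder.close_job())
E
```

```text
the job is handed in; nothing more can be done
None
```

The levelling table is level, with the bolt drawn back and both bubbles between their black lines. I handed the job in at about 24 s of the 64 s allowed.

- **Bolt:** I swung the handle up about 80° out of its notch, then slid the bolt until it met the end stop at about 11 N. The tool travelled 44.7 mm along the bolt. The last wrist picture shows the bolt still back and the rod clear of the tongue. It put the grip 1–2 mm short of full travel, which is within the camera's accuracy.
- **Right screw:** I turned it about 2.0 rad clockwise. In the last clear view bubble_y was about 1.3 mm off centre.
- **Rear screw:** I turned it about 1.36 rad counter-clockwise in four strokes. In the last clear view bubble_x was about 0.5 mm off centre.
- **Rear grip angle:** I leaned the tool 32° instead of 35°, because the wrist came close to its joint limit at 35°. The screw still turned cleanly.
- **Surroundings:** The loose things show no sign of having been moved. At hand-in the robot touched nothing. The highest wrist force I read was about 20 N, while gripping the right screw.

The bubble readings come from a picture 1.4 s before hand-in; after it I only backed the arm away. In the final view the gripper hid most of both vials.

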